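# Set up the drinks display board

## Robot

A 6-joint arm with a two-finger parallel gripper is mounted at the origin on the work surface. World frame = base frame: x ahead of the robot, y to its left, z up, the work surface at z = 0. Lengths are in mm, angles in rad, forces in N, time in s.
With the tool pointing down it reaches from about 300 to 775 mm from the base axis. Payload 14.6 kg.
Tool frame: the origin (TCP) lies on the centre line of the jaws, within the pads' length; the fingertips stand ahead of it and the grasp point (between the pads) is the TCP (manip.tip_reach is the z of the fingertips in the tool frame, in mm); z points along the fingers, y is the direction in which the jaws open and shut (so a half turn about z gives the same grasp; the last joint's range is limited). The gripper opens to 94 mm and grips with 3 to 60 N. Pads are 16 mm wide; open, the fingers measure 119 mm over their backs; the gripper's body (75 mm by 177 mm) begins 78 mm behind the grasp point.
Start: joints at [1.081, 0.3, 1.521, -0, 1.321, -0.067], TCP at [225.67, 501.56, 224.446] pointing down, gripper open.
Joint ranges: [-3.03, 3.03], [-0.79, 2.21], [0.23, 2.52], [-1.04, 4.18], [0, 3.07], [-2.55, 2.55]. Speed limits (rad/s): [2.22, 2.22, 2.57, 3.14, 3.14, 3.14].

## Interface

Orientations are given as [roll, pitch, yaw] about the fixed x, y, z axes, in that order (R = Rz(yaw) Ry(pitch) Rx(roll)).
In Python, from cell import manip, camera, search_frame, masks_of, tip_of gives the robot as it stands.
- The arm moves only by the tool send_rows, never from a script. Its argument "plan" is a list of rows, each an object with "travel": the shift along the tool's x, y, z in mm, a list of three; "delta_rot": the turn, a rotation vector about the tool's x, y, z in degrees, a list of three; "fingers": the gripper's target within -1 to 1 (shut at 1, half-way at 0, fully open at -1). In form: [{"travel": [dx, dy, dz], "delta_rot": [wx, wy, wz], "fingers": fingers}, ...]. A call has 1 to 20 rows; each row shifts and turns the commanded pose from where the row before left it, along the tool's axes as they then stand; what a row does not reach is not made up. A row lasts 1/8 s, in which the tool goes at most 62.5 mm and 10.7 degrees, less where a joint would pass 70% of its speed; a pose out of reach is approached as far as the arm can. A call is refused whole if a number of a shift passes 62.5 or a number of a turn 10.7, either way. A call with a gripper value outside its range is refused whole. The fingers move at their own pace and stop on an object; "grip_force" is the grip in N (left out, the last holds). Time passes only in rows, so rows that do not move let the fingers close. It gives the time, the measured TCP pose, the force and the opening at its end, in the units of the state.
- manip.read_state(): the state, without advancing time (a new reading comes with each control period).
- camera(name): name is "scene" or "side" or "wrist"; returns a dict with "color" (420x560x3 uint8, red, green, blue), "z_map" (420x560 float32, mm along the optical axis (not along the pixel's ray), 0 where there is no reading), "fov_y" (degrees; the focal length in pixels is half the picture's height over the tangent of half this angle, whatever the lens; pixels are square), "cx", "cy" (the principal point, pixels), "k1" (the pictures are not rectified: a ray, as slopes to the right and down, at radius r is drawn at 1 + k1 r^2 times it, then the intrinsics apply), "world_from_camera" (4x4, takes a point from camera to world coordinates); the wrist camera has in their place "tool_from_camera" (4x4, takes a point from camera to tool coordinates, whose origin is the TCP and whose axes are the flange's). Camera axes: x right, y up, looking along -z (the intrinsics and any distortion apply to the point x, -y, -z); pixel columns grow to the right and rows downward; lengths in mm; the calibration is good to about 2 mm. A picture is of the moment at which its call begins: read the wrist's pose just before it.
- manip.sign_off(): hands the job in, once; it reports no verdict.
Trained networks look in the newest picture that a camera, given by its name, has taken for a name from the list of things; names that differ only in an ending like _2 or _b are one class to them, and where a whole thing is asked for, a point or a joint stands for the part that bears it (a point fixed in the world has none). Each returns a list of dicts, best first, with "confidence" (0 to 1); they miss things now and then, are a little off and sometimes report something else, mostly with a low value. They report only what shows in the picture. A call takes as long as a camera call. They do not tell look-alikes from the thing itself.
- search_frame(name, camera): "at" ([x, y, z] in mm, in the coordinates of the camera as it stood for that picture, good to about 4 mm: the middle of the surface that is visible of it).
- masks_of(name, camera): "region" (420x560 bool, what is visible of it).
- tip_of(name, camera): "at" ([x, y, z] in mm, in the coordinates of the camera as it stood for that picture, good to about 4 mm: a listed point, or the origin of a listed thing).
The state is a dict: "clock": time; "joints": joint angles; "qd": joint speeds; "effort": joint torques, N m; "eef_pos": TCP position; "eef_rot": TCP orientation; "wrist_force": force on the tool from outside, world axes, zero at the start; "moment": the same for the moment, N m; "finger_gap": finger opening in mm.
Only numpy, scipy, OpenCV 4.12 (cv2) and the standard library are available. Lean on these libraries where they do the work, as an engineer would, in place of code of your own. Each camera call takes 0.05 s, during which the arm holds its last target. There are 200 camera calls.

## Task

Set out the display on the wooden board: stand the amber bottle on the middle of the black coaster and the green bottle on the middle of the white coaster, stand the red can midway between the two bottles and in line with them, and stack the blue can squarely on top of the red can. Stand the jar on the board's white stripe, straight in front of the red can. Leave the yellow can and the carton where they are, and do not knock anything over.

Things in the scene. Friction and masses are not known exactly. Their poses are not given: they have to be found in the camera images.
- board: wooden display board, fixed, 12 mm thick, 330 mm wide (y), turned up to 15 degrees. Origin: on its underside, midway between the coasters (the red can's place is above it, at y = 0); x points to its back (away from the robot), y along the coasters' line, z up. Front edge at x = -150 mm, rear at +50. A white stripe 30 mm wide runs along its width at x = -105 mm: the jar's place is there at y = 0.
- coaster_black: black round coaster, 80 mm in diameter, 4 mm thick, fixed flat on the board, its centre at y = +115 or -115 mm of the board (it and the white one change places from start to start). Origin: centre of its underside, 12 mm above the table; its top is 16 mm above the table.
- coaster_white: white round coaster, 80 mm in diameter, 4 mm thick, fixed flat on the board at the other of y = +115 or -115 mm. Origin: centre of its underside, 12 mm above the table; its top is 16 mm above the table.
- amber_bottle: small amber (brown) glass bottle with a paper-white label and a brass-coloured cap, 140 mm tall, about 300 g: body 54 mm in diameter up to 72 mm, tapering shoulder up to 102 mm, neck 26 mm in diameter up to 132 mm (grip here), cap 29 mm in diameter up to 140 mm. Origin: centre of its underside, z up.
- green_bottle: small green glass bottle with a green label and a white cap, 140 mm tall, about 300 g: body 54 mm in diameter up to 72 mm, tapering shoulder up to 102 mm, neck 26 mm in diameter up to 132 mm (grip here), cap 29 mm in diameter up to 140 mm. Origin: centre of its underside, z up.
- red_can: red mini drinks can standing upright, a plain cylinder 53 mm in diameter and 90 mm tall with a flat aluminium top, about 170 g. Origin: centre of its underside, z up.
- blue_can: blue mini drinks can standing upright, a plain cylinder 53 mm in diameter and 90 mm tall with a flat aluminium top, about 170 g. Origin: centre of its underside, z up.
- jar: squat preserve jar, terracotta-orange body with a paper band, and a brass-coloured lid; 72 mm tall, about 200 g; body 52 mm in diameter, lid 54 mm in diameter from 58 to 72 mm. Origin: centre of its underside, z up.
- yellow_can: yellow mini drinks can standing upright, a plain cylinder 53 mm in diameter and 90 mm tall with a flat aluminium top, about 170 g. Origin: centre of its underside, z up. A bystander: leave it where it is.
- carton: small closed brown cardboard carton with a white tape band, 60 mm (x) by 46 mm (y) by 60 mm tall, about 200 g, standing on the table. Origin: centre of its underside, z up. A bystander: leave it where it is.
Not all that is in view belongs to the job. Of the things that look like the green_bottle, the smaller one is meant.

How it is judged (in metres and radians):
At the end, for the whole second after the job is handed in: Upright and at rest: bottles within 12 mm of their coasters' centres, red can within 15 mm of the coasters' midpoint, blue can on it within 10 mm of its axis, jar within 15 mm (along and across) of its place on the stripe; yellow can and carton within 15 mm of their starts (horizontal distance between amber_bottle and coaster_black below 0.012 m and z of amber_bottle in the frame of coaster_black between 0.001 and 0.007 m and horizontal distance between green_bottle and coaster_white below 0.012 m and z of green_bottle in the frame of coaster_white between 0.001 and 0.007 m and horizontal distance between red_can and board below 0.015 m and z of red_can in the frame of board between 0.009 and 0.015 m and horizontal distance between blue_can and red_can below 0.01 m and z of blue_can in the frame of red_can between 0.086 and 0.094 m and x of jar in the frame of board between -0.12 and -0.09 m and y of jar in the frame of board between -0.015 and 0.015 m and z of jar in the frame of board between 0.009 and 0.015 m and angle between each of amber_bottle, green_bottle, red_can, blue_can, jar, yellow_can, carton's own z axis and vertical below 0.1 rad and linear speed of each of amber_bottle, green_bottle, red_can, blue_can, jar below 0.02 m/s and angular speed of each of amber_bottle, green_bottle, red_can, blue_can, jar below 0.2 rad/s and distance of each of yellow_can, carton from where it was at the start of the episode below 0.015 m); the robot touches nothing.
It fails at once if the yellow can is shifted by more than 20 mm (distance of yellow_can from where it was at the start of the episode above 0.02 m).
It fails at once if the carton is shifted by more than 20 mm (distance of carton from where it was at the start of the episode above 0.02 m).
It fails at once if a bottle, the jar, the red can or the blue can is knocked over (angle between any of amber_bottle, green_bottle, red_can, blue_can, jar's own z axis and vertical above 1 rad).
It also fails if it takes over 125 s, if anything falls off the work surface, if the arm or the gripper's body presses on something with over 40 N, if the wrist force passes 120 N, or if a joint passes its speed limit or range.

## Working session

There is one attempt and no reset: what is moved stays moved. The work goes in short steps, Python scripts to look and compute and a tool call to move; the robot and the scene stay as the last step left them, time stands still between calls to the robot, and variables do not carry over. Pictures are saved under pics/ and viewed, about 12 in all and at most 16, crops included, and the job is handed in when it is done.

Besides the shell and the picture viewer there is one more tool, called after ">>>" as a command line: name --argument value ..., lists and objects as JSON in quotes. send_rows: Moves the arm, as the interface text tells. Its arguments: {"type":"object","properties":{"plan":{"type":"array"},"grip_force":{"type":"number"}},"required":["plan"]}

```bash
ls; mkdir -p pics; cat > h.py <<'E'
import numpy as np, cv2
from cell import manip, camera, search_frame, masks_of, tip_of
from scipy.spatial.transform import Rotation as R
def pose():
    s=manip.read_state(); T=np.eye(4); T[:3,:3]=R.from_euler('xyz',s['eef_rot']).as_matrix(); T[:3,3]=s['eef_pos']; return T
def snap(n):
    T=pose() if n=='wrist' else None
    c=camera(n); c['W']=T@np.array(c['tool_from_camera']) if n=='wrist' else np.array(c['world_from_camera']); return c
def cloud(c):
    z=c['z_map']; h,w=z.shape; f=h/2/np.tan(np.radians(c['fov_y'])/2)
    K=np.array([[f,0,c['cx']],[0,f,c['cy']],[0,0,1.]])
    v,u=np.mgrid[:h,:w]; p=np.stack([u,v],-1).reshape(-1,1,2).astype(np.float64)
    s=cv2.undistortPoints(p,K,np.array([c['k1'],0,0,0.]))[:,0].reshape(h,w,2)
    P=np.stack([s[...,0]*z,-s[...,1]*z,-z],-1)@c['W'][:3,:3].T+c['W'][:3,3]
    P[z<=0]=np.nan; return P
def tw(c,a): return c['W'][:3,:3]@np.array(a)+c['W'][:3,3]
def save(c,n): cv2.imwrite('pics/'+n+'.png',c['color'][...,::-1])
NAMES="board coaster_black coaster_white amber_bottle green_bottle red_can blue_can jar yellow_can carton".split()
E
python3 - <<'E'
from h import *
print(manip.read_state(), manip.tip_reach)
for n in ('scene','side'):
    c=snap(n); save(c,n+'0'); P=cloud(c); np.save(n+'0.npy',P)
    print(n,c['W'][:3,3].round())
    for k in NAMES:
        for d in tip_of(k,n)[:3]: print(k,round(d['confidence'],2),tw(c,d['at']).round())
E
```

```text
pics
{'clock': 0.0, 'joints': array([ 1.08139338e+00,  3.00502397e-01,  1.52155732e+00, -1.23474455e-05,
        1.32072125e+00, -6.65950581e-02]), 'qd': array([ 0.00025531, -0.00113112,  0.00160079, -0.00019615, -0.00194725,
        0.00132173]), 'effort': array([-6.93408697e-05, -5.31815815e+01, -3.52742743e+01,  7.08748936e-02,
        2.43919948e-02, -8.90864521e-05]), 'eef_pos': array([225.56872034, 501.35616006, 223.8792076 ]), 'eef_rot': array([-3.14040618e+00, -6.71440278e-05,  2.71878779e+00]), 'wrist_force': array([ 0.30212751, -0.08231846,  0.00088894]), 'moment': array([ 0.00954353,  0.00389794, -0.00136046]), 'finger_gap': 93.91453710467981} 19.0
scene [1422. -186.  736.]
board 0.67 [568. 164.   3.]
coaster_black 0.8 [586.  48.  15.]
coaster_black 0.68 [570. 165.   0.]
coaster_white 0.71 [555. 275.  11.]
amber_bottle 0.7 [ 566. -132.    0.]
green_bottle 0.93 [ 535. -272.    1.]
green_bottle 0.9 [ 599. -402.    8.]
green_bottle 0.68 [ 658. -143.   -1.]
blue_can 0.57 [ 644. -256.   -3.]
jar 0.86 [ 417. -249.    1.]
yellow_can 0.94 [ 657. -142.    0.]
carton 0.75 [ 437. -136.    3.]
carton 0.65 [553. 277.  11.]
carton 0.34 [587.  48.  12.]
side [ 231. -831.  532.]
board 0.75 [568. 159.   4.]
coaster_black 0.84 [586.  48.  12.]
coaster_white 0.53 [558. 278.  13.]
amber_bottle 0.92 [ 567. -130.    2.]
green_bottle 0.94 [ 536. -273.    1.]
green_bottle 0.72 [ 598. -401.    2.]
jar 0.84 [ 407. -248.    0.]
yellow_can 0.81 [ 659. -143.    2.]
yellow_can 0.18 [ 643. -251.    3.]
carton 0.71 [ 438. -137.    2.]
carton 0.16 [571. 160.   1.]
```

View pics/scene0.png

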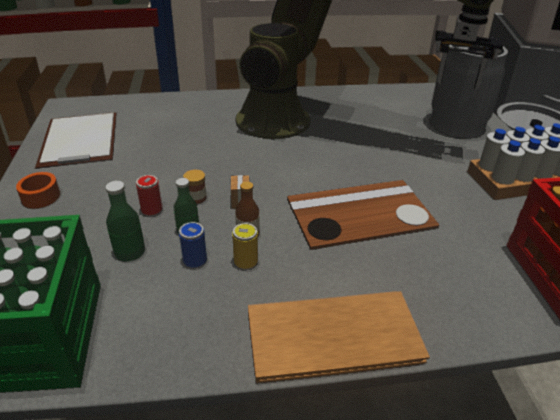

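View pics/side0.png

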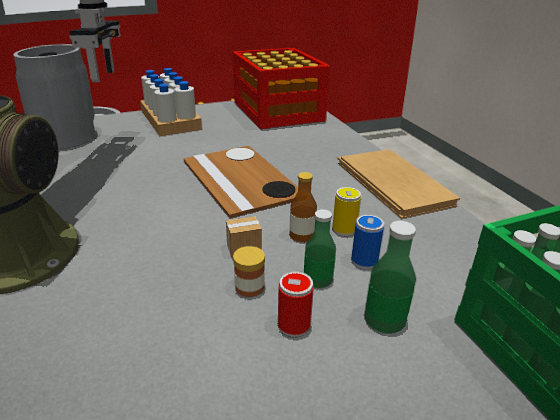

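The scene view shows the red can at (149,195), the small green bottle at (185,205), the big look-alike at (125,225), blue at (193,243), yellow at (245,245), amber at (247,205), the jar at (194,186), the carton at (239,190), and the board with black (324,229) and white (412,215) coasters. The side view agrees. Next I'll do precise fits with known radii.

```bash
cat > fit.py <<'E'
from h import *
from scipy.optimize import least_squares
def fit(P,g,z0,z1,r,cam):
    m=(P[...,2]>z0)&(P[...,2]<z1)&(np.hypot(P[...,0]-g[0],P[...,1]-g[1])<r+18)
    Q=P[m][:,:2]
    if len(Q)<15: return None
    s=least_squares(lambda p:np.hypot(*(Q-p).T)-r,g,loss='soft_l1',f_scale=2)
    return s.x.round(1),len(Q),round(float(np.median(np.abs(s.fun))),1)
E
python3 - <<'E'
from fit import *
import json
Ps={n:np.load(n+'0.npy') for n in('scene','side')}
G=dict(amber=((566,-131),10,66,27),green=((535,-272),10,66,27),biggreen=((599,-402),10,60,35),red=((0,0),10,84,26.5),blue=((644,-254),10,84,26.5),yellow=((658,-143),10,84,26.5),jar=((412,-249),8,54,26))
im={n:cv2.imread('pics/'+n+'0.png').astype(int) for n in Ps}
for n,P in Ps.items():
    b=im[n]; m=(b[...,2]>100)&(b[...,1]<50)&(b[...,0]<60)&(P[...,2]<95)&(P[...,2]>10)&(P[...,1]>-500)&(P[...,1]<-150)
    q=np.nanmedian(P[m],0); print(n,'red',q.round(),m.sum()); G['red']=((q[0],q[1]),10,84,26.5)
    for k,(g,a,z,r) in G.items():
        print(n,k,fit(P,np.array(g,float),a,z,r,n), end=' ')
        m=(np.hypot(P[...,0]-g[0],P[...,1]-g[1])<r+8); print('ztop',np.nanpercentile(P[m][:,2],99.5).round())
    # tops of neck
    for k,g in(('amber',(566,-131)),('green',(535,-272))):
        print('neck',k,fit(P,np.array(g,float),104,130,13,n),'cap',fit(P,np.array(g,float),132,138.5,14.5,n))
    t=P[(P[...,0]>300)&(P[...,0]<700)&(abs(P[...,1])<450)][:,2]; print('table',np.median(t))
    # board: coasters & stripe by colour
    inb=(P[...,0]>380)&(P[...,0]<660)&(P[...,1]>-20)&(P[...,1]<345)&(P[...,2]>5)&(P[...,2]<25)
    sm=b.sum(-1)
    for nm,m in(('white',inb&(b.min(-1)>120)),('black',inb&(sm<75))):
        nl,lab,st,ce=cv2.connectedComponentsWithStats(m.astype(np.uint8))
        for i in range(1,nl):
            if st[i,4]>60:
                q=P[lab==i]; (c,wh,a)=cv2.minAreaRect(q[:,:2].astype(np.float32)); print(nm,st[i,4],q.mean(0).round(1),np.round(c,1),np.round(wh,1),round(a,1))
    q=P[inb][:,:2].astype(np.float32); print('board rect',cv2.minAreaRect(q))
    # carton
    m=(abs(P[...,0]-438)<45)&(abs(P[...,1]+137)<45)&(P[...,2]>55)&(P[...,2]<66)
    print('carton',cv2.minAreaRect(P[m][:,:2].astype(np.float32)))
E
```

```text
scene red [ 454. -366.   91.] 73
scene amber (array([ 565.4, -130.4]), 169, 0.7) ztop 141.0
scene green (array([ 536.3, -270.9]), 260, 0.7) ztop 142.0
scene biggreen (array([ 596.4, -401.4]), 542, 0.9) ztop 182.0
scene red (array([ 449.8, -361.7]), 569, 1.0) ztop 93.0
scene blue (array([ 643.9, -254.3]), 656, 0.7) ztop 92.0
scene yellow (array([ 659.4, -142.7]), 644, 0.6) ztop 92.0
scene jar (array([ 410.5, -251.2]), 228, 1.0) ztop 75.0
neck amber (array([ 565.2, -130.6]), 114, 0.6) cap (array([ 565.4, -130.9]), 38, 0.7)
neck green (array([ 535.7, -270.8]), 113, 0.9) cap (array([ 535.4, -270.8]), 38, 0.9)
table 0.24191150427407138
white 842 [465.1 145.6  11.8] [464.7 151.6] [ 37.  331.8] 7.4
white 488 [556.  276.9  15. ] [555.2 276.5] [75.7 77.3] 41.2
board rect ((547.5934448242188, 161.36593627929688), (262.3088684082031, 334.2864685058594), 6.9973835945129395)
carton ((437.5952453613281, -138.2187042236328), (42.97856521606445, 68.26178741455078), 86.64197540283203)
side red [ 442. -383.   63.] 1262
side amber (array([ 566. , -130.5]), 571, 0.7) ztop 143.0
side green (array([ 536.3
[... 161 characters left out ...]
array([ 644.4, -253.8]), 901, 0.7) ztop 93.0
side yellow (array([ 660.2, -142.8]), 749, 0.7) ztop 94.0
side jar (array([ 410.8, -250.8]), 624, 0.6) ztop 75.0
neck amber (array([ 566.2, -130.4]), 155, 0.7) cap (array([ 566.5, -129.7]), 34, 0.6)
neck green (array([ 536.4, -270.1]), 195, 0.5) cap (array([ 536.5, -269.5]), 41, 0.7)
table 2.9956159790455104
white 274 [554.8 275.   18.4] [555.4 275. ] [78.7 78.4] 65.5
white 790 [467.4 133.6  14.6] [465.6 150.5] [ 34.1 332.7] 6.9
board rect ((518.7776489257812, 158.95953369140625), (264.9087219238281, 354.2182312011719), 0.7942173480987549)
carton ((435.87884521484375, -138.90191650390625), (48.67677307128906, 60.34010696411133), 87.33720397949219)
```

Both cameras agree to about 1 mm. First move: turn the tool so the jaws open along world X (tool x = +Y, tool y = +X), then go over the board for a wrist look.

>>> send_rows --plan '[{"travel": [0,0,-10],"delta_rot": [0,0,9.4],"fingers": -1},{"travel": [0,0,-10],"delta_rot": [0,0,9.4],"fingers": -1},{"travel": [0,0,-10],"delta_rot": [0,0,9.4],"fingers": -1},{"travel": [0,0,-10],"delta_rot": [0,0,9.4],"fingers": -1},{"travel": [0,0,-10],"delta_rot": [0,0,9.4],"fingers": -1},{"travel": [0,0,-10],"delta_rot": [0,0,9.4],"fingers": -1},{"travel": [0,0,-10],"delta_rot": [0,0,9.4],"fingers": -1},{"travel": [-34,29,-5],"delta_rot": [0,0,0],"fingers": -1},{"travel": [-34,29,-5],"delta_rot": [0,0,0],"fingers": -1},{"travel": [-34,29,-5],"delta_rot": [0,0,0],"fingers": -1},{"travel": [-34,29,-5],"delta_rot": [0,0,0],"fingers": -1},{"travel": [-34,29,-5],"delta_rot": [0,0,0],"fingers": -1},{"travel": [-34,29,-5],"delta_rot": [0,0,0],"fingers": -1},{"travel": [-34,29,-5],"delta_rot": [0,0,0],"fingers": -1},{"travel": [-34,29,-5],"delta_rot": [0,0,0],"fingers": -1},{"travel": [-34,29,-5],"delta_rot": [0,0,0],"fingers": -1},{"travel": [-34,29,-5],"delta_rot": [0,0,0],"fingers": -1},{"travel": [0,0,0],"delta_rot": [0,0,0],"fingers": -1},{"travel": [0,0,0],"delta_rot": [0,0,0],"fingers": -1}]'

```text
clock: 3.48
eef_pos: [515.3, 161.7, 344.3]
eef_rot: [-3.141, -0.0, 1.57]
wrist_force: [-0.1, 0.3, -0.1]
finger_gap: 94.1
```

```bash
python3 - <<'E'
from h import *
s=manip.read_state(); print(s['eef_pos'],s['eef_rot'],s['clock'])
c=snap('wrist'); save(c,'w1'); P=cloud(c); np.save('w1.npy',P)
for k in('coaster_black','coaster_white','board'):
    for d in tip_of(k,'wrist')[:2]: print(k,d['confidence'],tw(c,d['at']).round(1))
E
```

```text
[515.26318746 161.69237141 344.28546169] [-3.14120669e+00 -7.65083381e-05  1.57020604e+00] 3.475
coaster_black 0.86 [587.2  48.4  15.8]
coaster_white 0.76 [550.6 282.    5.4]
board 0.82 [572.5 164.    2. ]
```

View pics/w1.png

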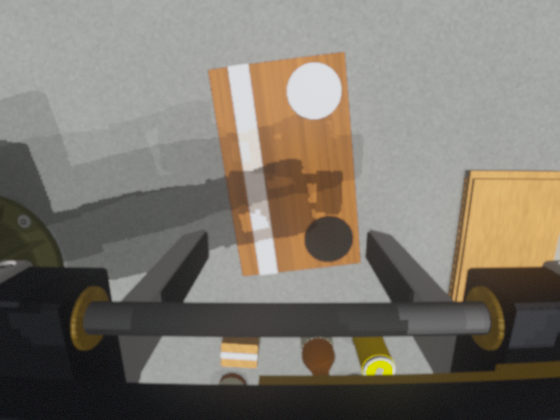

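The wrist view shows the whole board, with the white coaster at (314,90), black at (329,239) and the stripe from (240,66) to (267,273). I'll fit these.

```bash
python3 - <<'E'
from h import *
P=np.load('w1.npy'); b=cv2.imread('pics/w1.png').astype(int)
def comp(m,u,v):
    nl,lab=cv2.connectedComponents(m.astype(np.uint8)); return lab==lab[v,u]
w=comp(b.min(-1)>120,314,90)
k=comp((b.max(-1)<60),329,225) if b[225,329].max()<60 else None
print(b[90,314],b[225,329],b[150,290])
C={}
for n,m in(('white',w),('black',k)):
    q=P[m]; print(n,len(q),np.nanmean(q,0).round(1),np.nanmin(q,0).round(),np.nanmax(q,0).round())
    (c,r)=cv2.minEnclosingCircle(q[:,:2].astype(np.float32)); print(c,r)
sat=(b[...,2]-b[...,0])>35
m=comp(sat,290,150); q=P[m][:,:2]; print(cv2.minAreaRect(q.astype(np.float32)))
E
```

```text
[223 220 219] [55 60 69] [ 72 121 173]
white 2613 [554.8 277.7  17.4] [515. 237.  11.] [596. 318.  22.]
(555.1275634765625, 277.53656005859375) 41.556861877441406
black 1 [[[ 8.830e+01  4.175e+02  1.700e+00]
  [ 8.980e+01  4.174e+02  1.600e+00]
  [ 9.150e+01  4.173e+02  1.600e+00]
  ...
  [ 9.158e+02  4.155e+02  3.000e+00]
  [ 9.185e+02  4.161e+02  1.600e+00]
  [ 9.201e+02  4.162e+02  1.600e+00]]

 [[ 8.620e+01  4.169e+02 -5.000e-01]
  [ 9.000e+01  4.159e+02  2.000e+00]
  [ 8.970e+01  4.166e+02 -3.000e-01]
  ...
  [ 9.165e+02  4.144e+02  2.300e+00]
  [ 9.176e+02  4.142e+02  3.000e+00]
  [       nan        nan        nan]]

 [[ 8.760e+01  4.148e+02  1.300e+00]
  [ 8.880e+01  4.149e+02  9.000e-01]
  [ 8.960e+01  4.151e+02 -1.000e-01]
  ...
  [ 9.165e+02  4.129e+02  2.600e+00]
  [ 9.205e+02  4.141e+02 -4.000e-01]
  [ 9.205e+02  4.134e+02  1.600e+00]]

 ...

 [[ 4.670e+02  1.840e+02  4.661e+02]
  [ 4.674e+02  1.842e+02  4.662e+02]
  [ 4.676e+02  1.843e+02  4.663e+02]
  ...
  [ 5.617e+02  1.836e+02  4.655e+02]
  [ 5.612e+02  1.842e+02  4.661e+02]
  [ 5.621e+02  1.835e+02  4.655e+02]]

 [[
[... 1560 characters left out ...]

 ...

 [[467. 184. 466.]
  [467. 184. 466.]
  [468. 184. 466.]
  ...
  [562. 184. 466.]
  [561. 184. 466.]
  [562. 184. 466.]]

 [[467. 184. 466.]
  [467. 183. 466.]
  [ nan  nan  nan]
  ...
  [561. 184. 466.]
  [561. 184. 466.]
  [562. 183. 466.]]

 [[ nan  nan  nan]
  [467. 183. 466.]
  [467. 184. 466.]
  ...
  [ nan  nan  nan]
  [ nan  nan  nan]
  [562. 184. 466.]]]<stdin>:10: RuntimeWarning: Mean of empty slice
<stdin>:10: RuntimeWarning: All-NaN slice encountered
Traceback (most recent call last):
cv2.error: OpenCV(4.12.0) /io/opencv/modules/imgproc/src/shapedescr.cpp:201: error: (-215:Assertion failed) count >= 0 && (depth == CV_32F || depth == CV_32S) in function 'minEnclosingCircle'
```

```bash
python3 - <<'E'
from h import *
def rep(src,pic,g=(585,48)):
    P=np.load(src); b=cv2.imread(pic).astype(int)
    m=(np.hypot(P[...,0]-g[0],P[...,1]-g[1])<62)&(P[...,2]<30)&((b[...,2]-b[...,0])<22)&(b.max(-1)<95)&(P[...,2]>6)
    m=cv2.morphologyEx(m.astype(np.uint8),cv2.MORPH_OPEN,np.ones((3,3)))>0
    q=P[m]; 
    if len(q): print(pic,len(q),q.mean(0).round(1),cv2.minEnclosingCircle(q[:,:2].astype(np.float32)))
rep('w1.npy','pics/w1.png');rep('scene0.npy','pics/scene0.png');rep('side0.npy','pics/side0.png')
P=np.load('w1.npy'); b=cv2.imread('pics/w1.png').astype(int)
m=(P[...,0]>380)&(P[...,0]<680)&(P[...,1]>-20)&(P[...,1]<345)&(P[...,2]>7)&(P[...,2]<30)
m=cv2.morphologyEx(m.astype(np.uint8),cv2.MORPH_OPEN,np.ones((5,5)))>0
print(cv2.minAreaRect(P[m][:,:2].astype(np.float32)))
E
```

```text
pics/w1.png 1514 [583.   50.   17.5] ((582.656494140625, 49.8192253112793), 37.39665222167969)
pics/scene0.png 545 [586.3  47.8  15.5] ((585.0568237304688, 48.45927429199219), 39.418190002441406)
pics/side0.png 392 [581.6  45.   18. ] ((581.9165649414062, 47.603118896484375), 40.17758560180664)
((519.0101928710938, 157.49075317382812), (201.0929718017578, 329.98406982421875), 6.895033359527588)
```

Board: origin ≈ (569.2, 162.6), yaw ≈ 7°; all views are consistent within ~2 mm. Going for the green bottle.

>>> send_rows --plan '[{"travel": [-16,0.8,2],"delta_rot": [0,0,0],"fingers": -1},{"travel": [-34,1.6,4],"delta_rot": [0,0,0],"fingers": -1},{"travel": [-35,1.6,4],"delta_rot": [0,0,0],"fingers": -1},{"travel": [-35,1.6,4],"delta_rot": [0,0,0],"fingers": -1},{"travel": [-35,1.6,4],"delta_rot": [0,0,0],"fingers": -1},{"travel": [-35,1.6,4],"delta_rot": [0,0,0],"fingers": -1},{"travel": [-35,1.6,4],"delta_rot": [0,0,0],"fingers": -1},{"travel": [-35,1.6,4],"delta_rot": [0,0,0],"fingers": -1},{"travel": [-35,1.6,4],"delta_rot": [0,0,0],"fingers": -1},{"travel": [-35,1.6,4],"delta_rot": [0,0,0],"fingers": -1},{"travel": [-35,1.6,4],"delta_rot": [0,0,0],"fingers": -1},{"travel": [-35,1.6,4],"delta_rot": [0,0,0],"fingers": -1},{"travel": [-32,1.6,4],"delta_rot": [0,0,0],"fingers": -1},{"travel": [0,0,0],"delta_rot": [0,0,0],"fingers": -1},{"travel": [0,0,0],"delta_rot": [0,0,0],"fingers": -1}]'

```text
clock: 5.55
eef_pos: [535.1, -270.3, 294.5]
eef_rot: [-3.142, -0.0, 1.57]
wrist_force: [0.6, -0.2, 0.8]
finger_gap: 93.7
```

```bash
python3 - <<'E'
from fit import *
s=manip.read_state(); print(s['eef_pos'],s['eef_rot'],s['clock'])
c=snap('wrist'); save(c,'w2'); P=cloud(c)
for k,g,a,b,r in(('green',(536.,-270.5),104,130,13),('gbody',(536.,-270.5),10,66,27),('gcap',(536.,-270.5),133,139,14.5),('amber',(566.,-130.4),10,66,27),('yellow',(659.8,-142.8),10,84,26.5),('blue',(644.2,-254.),10,84,26.5),('jar',(410.7,-251.),8,54,26),('red',(449.8,-361.6),10,84,26.5)): print(k,fit(P,np.array(g),a,b,r,0))
E
```

```text
[ 535.06914641 -270.3141122   294.51800836] [-3.14157462e+00 -1.05314133e-04  1.57036952e+00] 5.55
green (array([ 535.8, -271. ]), 69, 0.1)
gbody (array([ 535.8, -270.7]), 149, 0.1)
gcap (array([ 535.8, -271.2]), 19, 0.2)
amber (array([ 565.2, -130.4]), 195, 0.2)
yellow (array([ 659.5, -143. ]), 671, 0.2)
blue (array([ 644. , -254.2]), 499, 0.1)
jar (array([ 411.6, -251.4]), 323, 0.3)
red (array([ 449.2, -362.5]), 671, 0.4)
```

>>> send_rows --plan '[{"travel": [-0.4,0.9,15],"delta_rot": [0,0,0],"fingers": -1},{"travel": [0,0,30],"delta_rot": [0,0,0],"fingers": -1},{"travel": [0,0,30],"delta_rot": [0,0,0],"fingers": -1},{"travel": [0,0,30],"delta_rot": [0,0,0],"fingers": -1},{"travel": [0,0,30],"delta_rot": [0,0,0],"fingers": -1},{"travel": [0,0,25],"delta_rot": [0,0,0],"fingers": -1},{"travel": [0,0,15],"delta_rot": [0,0,0],"fingers": -1},{"travel": [0,0,0],"delta_rot": [0,0,0],"fingers": -1},{"travel": [0,0,0],"delta_rot": [0,0,0],"fingers": 1},{"travel": [0,0,0],"delta_rot": [0,0,0],"fingers": 1},{"travel": [0,0,0],"delta_rot": [0,0,0],"fingers": 1},{"travel": [0,0,0],"delta_rot": [0,0,0],"fingers": 1},{"travel": [0,0,0],"delta_rot": [0,0,0],"fingers": 1},{"travel": [0,0,0],"delta_rot": [0,0,0],"fingers": 1}]' --grip_force 25

```text
clock: 7.35
eef_pos: [536.2, -271.0, 119.4]
eef_rot: [-3.142, -0.0, 1.57]
wrist_force: [-0.1, 1.0, -0.3]
finger_gap: 37.5
```

>>> send_rows --plan '[{"travel": [0,0,0],"delta_rot": [0,0,0],"fingers": 1},{"travel": [0,0,0],"delta_rot": [0,0,0],"fingers": 1},{"travel": [0,0,0],"delta_rot": [0,0,0],"fingers": 1},{"travel": [0,0,-10],"delta_rot": [0,0,0],"fingers": 1},{"travel": [0,0,-20],"delta_rot": [0,0,0],"fingers": 1},{"travel": [0,0,-30],"delta_rot": [0,0,0],"fingers": 1},{"travel": [0,0,-30],"delta_rot": [0,0,0],"fingers": 1},{"travel": [0,0,-30],"delta_rot": [0,0,0],"fingers": 1},{"travel": [0,0,-30],"delta_rot": [0,0,0],"fingers": 1},{"travel": [0,0,-20],"delta_rot": [0,0,0],"fingers": 1},{"travel": [0,0,-10],"delta_rot": [0,0,0],"fingers": 1},{"travel": [0,0,0],"delta_rot": [0,0,0],"fingers": 1}]'

```text
clock: 8.85
eef_pos: [536.2, -271.0, 299.7]
eef_rot: [3.141, 0.0, 1.57]
wrist_force: [0.0, 0.7, -1.7]
finger_gap: 28.0
```

```bash
python3 - <<'E'
from fit import *
s=manip.read_state(); print(s['finger_gap'],s['wrist_force'])
c=snap('side'); save(c,'s3'); P=cloud(c)
m=(np.hypot(P[...,0]-536,P[...,1]+271)<40); q=P[m]; print(np.percentile(q[:,2],[1,50,99]))
for z in(160,180,200,220,240): print(z,fit(P,np.array((536.,-271.)),z,z+15,27,0))
E
```

```text
27.995005908336548 [ 0.0249252   0.72814879 -1.69224043]
[1.61179689e-01 3.27400557e+02 4.74462812e+02]
160 None
180 (array([ 536.6, -270. ]), 230, 0.6)
200 (array([ 536.3, -270.4]), 291, 0.6)
220 (array([ 536.5, -270.5]), 305, 0.5)
240 (array([ 536.8, -270.1]), 329, 0.6)
```

View pics/s3.png

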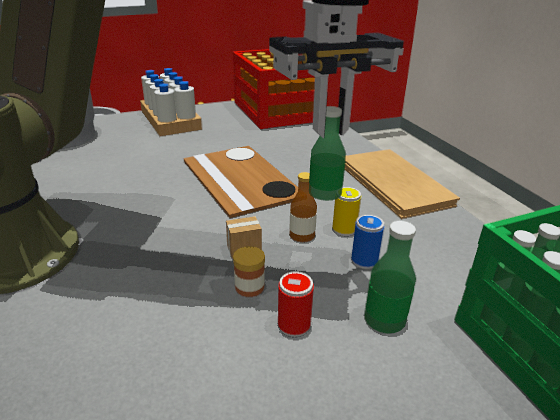

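The bottle hangs upright at (330,155), with its body fit agreeing with the TCP. Carrying it.

>>> send_rows --plan '[{"travel": [10,1,0],"delta_rot": [0,0,0],"fingers": 1},{"travel": [20,1,0],"delta_rot": [0,0,0],"fingers": 1},{"travel": [30,1,0],"delta_rot": [0,0,0],"fingers": 1},{"travel": [36,1,0],"delta_rot": [0,0,0],"fingers": 1},{"travel": [36,1,0],"delta_rot": [0,0,0],"fingers": 1},{"travel": [36,1,0],"delta_rot": [0,0,0],"fingers": 1},{"travel": [36,1,0],"delta_rot": [0,0,0],"fingers": 1},{"travel": [36,1,0],"delta_rot": [0,0,0],"fingers": 1},{"travel": [36,1,0],"delta_rot": [0,0,0],"fingers": 1},{"travel": [36,1,0],"delta_rot": [0,0,0],"fingers": 1},{"travel": [36,1,0],"delta_rot": [0,0,0],"fingers": 1},{"travel": [36,1,0],"delta_rot": [0,0,0],"fingers": 1},{"travel": [36,1,0],"delta_rot": [0,0,0],"fingers": 1},{"travel": [36,1,0],"delta_rot": [0,0,0],"fingers": 1},{"travel": [36,1,0],"delta_rot": [0,0,0],"fingers": 1},{"travel": [30,2,0],"delta_rot": [0,0,0],"fingers": 1},{"travel": [17,1,0],"delta_rot": [0,0,0],"fingers": 1},{"travel": [8.7,1,0],"delta_rot": [0,0,0],"fingers": 1},{"travel": [0,0,0],"delta_rot": [0,0,0],"fingers": 1},{"travel": [0,0,0],"delta_rot": [0,0,0],"fingers": 1}]'

```text
clock: 11.4
eef_pos: [555.6, 276.0, 299.5]
eef_rot: [3.142, 0.0, 1.57]
wrist_force: [0.3, 0.9, -2.2]
finger_gap: 28.3
```

>>> send_rows --plan '[{"travel": [0.3,0,10],"delta_rot": [0,0,0],"fingers": 1},{"travel": [0.3,-0.4,25],"delta_rot": [0,0,0],"fingers": 1},{"travel": [0,0,30],"delta_rot": [0,0,0],"fingers": 1},{"travel": [0,0,30],"delta_rot": [0,0,0],"fingers": 1},{"travel": [0,0,30],"delta_rot": [0,0,0],"fingers": 1},{"travel": [0,0,20],"delta_rot": [0,0,0],"fingers": 1},{"travel": [0,0,12],"delta_rot": [0,0,0],"fingers": 1},{"travel": [0,0,5],"delta_rot": [0,0,0],"fingers": 1},{"travel": [0,0,1.5],"delta_rot": [0,0,0],"fingers": 1},{"travel": [0,0,0],"delta_rot": [0,0,0],"fingers": 1},{"travel": [0,0,0],"delta_rot": [0,0,0],"fingers": 1}]'

```text
clock: 12.78
eef_pos: [555.2, 277.4, 136.5]
eef_rot: [3.141, -0.0, 1.57]
wrist_force: [0.2, -0.5, -2.8]
finger_gap: 28.3
```

>>> send_rows --plan '[{"travel": [0,0,0.8],"delta_rot": [0,0,0],"fingers": 1},{"travel": [0,0,0],"delta_rot": [0,0,0],"fingers": 1},{"travel": [0,0,0],"delta_rot": [0,0,0],"fingers": 0.3},{"travel": [0,0,0],"delta_rot": [0,0,0],"fingers": 0.3},{"travel": [0,0,0],"delta_rot": [0,0,0],"fingers": 0.1},{"travel": [0,0,0],"delta_rot": [0,0,0],"fingers": -0.1},{"travel": [0,0,0],"delta_rot": [0,0,0],"fingers": -0.5},{"travel": [0,0,0],"delta_rot": [0,0,0],"fingers": -1},{"travel": [0,0,0],"delta_rot": [0,0,0],"fingers": -1},{"travel": [0,0,-10],"delta_rot": [0,0,0],"fingers": -1},{"travel": [0,0,-25],"delta_rot": [0,0,0],"fingers": -1},{"travel": [0,0,-30],"delta_rot": [0,0,0],"fingers": -1},{"travel": [0,0,-30],"delta_rot": [0,0,0],"fingers": -1}]'

```text
clock: 14.4
eef_pos: [555.1, 277.3, 231.9]
eef_rot: [3.141, -0.0, 1.57]
wrist_force: [-0.1, -0.6, -0.8]
finger_gap: 93.9
```

```bash
python3 - <<'E'
from fit import *
s=manip.read_state(); print(s['eef_pos'],s['clock'],s['finger_gap'])
for n in('scene','side'):
    P=cloud(snap(n))
    print(n,fit(P,np.array((555.,277.)),25,82,27,0),fit(P,np.array((555.,277.)),120,146,13,0))
E
```

```text
[555.06595324 277.32212179 231.93786131] 14.4 93.94149623002367
scene (array([555.1, 278.1]), 444, 0.9) (array([554. , 278.7]), 103, 0.9)
side (array([556. , 278.3]), 386, 1.1) (array([556.1, 278.8]), 95, 1.2)
```

Green stands on the white coaster within about 1.5 mm. Now the jar.

>>> send_rows --plan '[{"travel": [-20,-9.6,0],"delta_rot": [0,0,0],"fingers": -1},{"travel": [-37,-9.6,0],"delta_rot": [0,0,0],"fingers": -1},{"travel": [-37,-9.6,0],"delta_rot": [0,0,0],"fingers": -1},{"travel": [-37,-9.6,0],"delta_rot": [0,0,0],"fingers": -1},{"travel": [-37,-9.6,0],"delta_rot": [0,0,0],"fingers": -1},{"travel": [-37,-9.6,0],"delta_rot": [0,0,0],"fingers": -1},{"travel": [-37,-9.6,0],"delta_rot": [0,0,0],"fingers": -1},{"travel": [-37,-9.6,0],"delta_rot": [0,0,0],"fingers": -1},{"travel": [-37,-9.6,0],"delta_rot": [0,0,0],"fingers": -1},{"travel": [-37,-9.6,0],"delta_rot": [0,0,0],"fingers": -1},{"travel": [-37,-9.6,0],"delta_rot": [0,0,0],"fingers": -1},{"travel": [-37,-9.6,0],"delta_rot": [0,0,0],"fingers": -1},{"travel": [-37,-9.6,0],"delta_rot": [0,0,0],"fingers": -1},{"travel": [-37,-9.6,0],"delta_rot": [0,0,0],"fingers": -1},{"travel": [-27.5,-9.6,0],"delta_rot": [0,0,0],"fingers": -1},{"travel": [0,0,20],"delta_rot": [0,0,0],"fingers": -1},{"travel": [0,0,30],"delta_rot": [0,0,0],"fingers": -1},{"travel": [0,0,0],"delta_rot": [0,0,0],"fingers": -1}]'

```text
clock: 16.75
eef_pos: [410.0, -250.6, 178.4]
eef_rot: [-3.138, -0.002, 1.57]
wrist_force: [0.6, 0.6, 0.1]
finger_gap: 94.1
```

>>> send_rows --plan '[{"travel": [-0.6,0.5,20],"delta_rot": [0,0,0],"fingers": -1},{"travel": [0,0,30],"delta_rot": [0,0,0],"fingers": -1},{"travel": [0,0,30],"delta_rot": [0,0,0],"fingers": -1},{"travel": [0,0,24],"delta_rot": [0,0,0],"fingers": -1},{"travel": [0,0,13],"delta_rot": [0,0,0],"fingers": -1},{"travel": [0,0,0],"delta_rot": [0,0,0],"fingers": 1},{"travel": [0,0,0],"delta_rot": [0,0,0],"fingers": 1},{"travel": [0,0,0],"delta_rot": [0,0,0],"fingers": 1},{"travel": [0,0,0],"delta_rot": [0,0,0],"fingers": 1},{"travel": [0,0,0],"delta_rot": [0,0,0],"fingers": 1},{"travel": [0,0,0],"delta_rot": [0,0,0],"fingers": 1},{"travel": [0,0,0],"delta_rot": [0,0,0],"fingers": 1}]'

```text
clock: 18.25
eef_pos: [411.5, -251.9, 63.5]
eef_rot: [3.141, 0.0, 1.57]
wrist_force: [-2.0, 1.1, 5.5]
finger_gap: 53.4
```

>>> send_rows --plan '[{"travel": [0,0,-10],"delta_rot": [0,0,0],"fingers": 1},{"travel": [0,0,-20],"delta_rot": [0,0,0],"fingers": 1},{"travel": [0,0,-30],"delta_rot": [0,0,0],"fingers": 1},{"travel": [0,0,-30],"delta_rot": [0,0,0],"fingers": 1},{"travel": [0,0,-30],"delta_rot": [0,0,0],"fingers": 1},{"travel": [0,0,-25],"delta_rot": [0,0,0],"fingers": 1},{"travel": [0,0,-15],"delta_rot": [0,0,0],"fingers": 1},{"travel": [0,0,0],"delta_rot": [0,0,0],"fingers": 1},{"travel": [0,0,0],"delta_rot": [0,0,0],"fingers": 1}]'

```text
clock: 19.38
eef_pos: [411.0, -251.5, 222.1]
eef_rot: [-3.14, -0.001, 1.57]
wrist_force: [-1.0, 0.3, -1.5]
finger_gap: 52.8
```

```bash
python3 - <<'E'
from fit import *
s=manip.read_state(); print(s['eef_pos'],s['wrist_force'],s['finger_gap'])
for n in ('side','scene'):
    P=cloud(snap(n)); g=s['eef_pos'][:2]; b=s['eef_pos'][2]-63.5
    for a in(8,30): print(n,fit(P,np.array(g),b+a,b+a+22,26,0))
    q=P[(np.hypot(P[...,0]-g[0],P[...,1]-g[1])<27)&(P[...,2]>90)][:,2]; print(b,np.percentile(q,[0.5,2]))
E
```

```text
[ 411.02970743 -251.51254532  222.1370615 ] [-1.01293217  0.25313522 -1.54510789] 52.84077178699269
side (array([ 411. , -250.2]), 396, 0.5)
side (array([ 411.3, -250.3]), 452, 0.5)
158.6370615022907 [163.10151661 165.65224803]
scene (array([ 410.5, -251.2]), 171, 0.8)
scene (array([ 410.5, -250.9]), 158, 1.1)
158.6370615022907 [160.13034859 163.17884474]
```

>>> send_rows --plan '[{"travel": [10,3.9,0],"delta_rot": [0,0,0],"fingers": 1},{"travel": [20,3.9,0],"delta_rot": [0,0,0],"fingers": 1},{"travel": [30,3.9,0],"delta_rot": [0,0,0],"fingers": 1},{"travel": [35,3.9,0],"delta_rot": [0,0,0],"fingers": 1},{"travel": [35,3.9,0],"delta_rot": [0,0,0],"fingers": 1},{"travel": [35,3.9,0],"delta_rot": [0,0,0],"fingers": 1},{"travel": [35,3.9,0],"delta_rot": [0,0,0],"fingers": 1},{"travel": [35,3.9,0],"delta_rot": [0,0,0],"fingers": 1},{"travel": [35,3.9,0],"delta_rot": [0,0,0],"fingers": 1},{"travel": [35,3.9,0],"delta_rot": [0,0,0],"fingers": 1},{"travel": [35,3.9,0],"delta_rot": [0,0,0],"fingers": 1},{"travel": [35,3.9,0],"delta_rot": [0,0,0],"fingers": 1},{"travel": [16,3.9,0],"delta_rot": [0,0,0],"fingers": 1},{"travel": [10,3.3,0],"delta_rot": [0,0,0],"fingers": 1},{"travel": [0,0,20],"delta_rot": [0,0,0],"fingers": 1},{"travel": [0,0,30],"delta_rot": [0,0,0],"fingers": 1},{"travel": [0,0,30],"delta_rot": [0,0,0],"fingers": 1},{"travel": [0,0,20],"delta_rot": [0,0,0],"fingers": 1},{"travel": [0,0,10],"delta_rot": [0,0,0],"fingers": 1},{"travel": [0,0,0],"delta_rot": [0,0,0],"fingers": 1}]'

```text
clock: 21.98
eef_pos: [465.6, 149.0, 113.0]
eef_rot: [-3.141, 0.0, 1.57]
wrist_force: [-0.6, -0.2, -1.5]
finger_gap: 53.4
```

>>> send_rows --plan '[{"travel": [0.5,-0.5,15],"delta_rot": [0,0,0],"fingers": 1},{"travel": [0,0,12],"delta_rot": [0,0,0],"fingers": 1},{"travel": [0,0,6],"delta_rot": [0,0,0],"fingers": 1},{"travel": [0,0,2],"delta_rot": [0,0,0],"fingers": 1},{"travel": [0,0,1],"delta_rot": [0,0,0],"fingers": 1},{"travel": [0,0,0.5],"delta_rot": [0,0,0],"fingers": 1},{"travel": [0,0,0],"delta_rot": [0,0,0],"fingers": 1}]'

```text
clock: 22.85
eef_pos: [465.1, 149.8, 76.8]
eef_rot: [3.141, -0.0, 1.57]
wrist_force: [-0.6, -0.2, -2.6]
finger_gap: 53.2
```

>>> send_rows --plan '[{"travel": [0,0,0.8],"delta_rot": [0,0,0],"fingers": 1},{"travel": [0,0,0],"delta_rot": [0,0,0],"fingers": 1},{"travel": [0,0,0],"delta_rot": [0,0,0],"fingers": -0.3},{"travel": [0,0,0],"delta_rot": [0,0,0],"fingers": -0.5},{"travel": [0,0,0],"delta_rot": [0,0,0],"fingers": -1},{"travel": [0,0,0],"delta_rot": [0,0,0],"fingers": -1},{"travel": [0,0,0],"delta_rot": [0,0,0],"fingers": -1},{"travel": [0,0,-10],"delta_rot": [0,0,0],"fingers": -1},{"travel": [0,0,-25],"delta_rot": [0,0,0],"fingers": -1},{"travel": [0,0,-35],"delta_rot": [0,0,0],"fingers": -1},{"travel": [0,0,-35],"delta_rot": [0,0,0],"fingers": -1},{"travel": [0,0,-20],"delta_rot": [0,0,0],"fingers": -1}]'

```text
clock: 24.35
eef_pos: [465.4, 149.8, 203.4]
eef_rot: [3.139, -0.001, 1.57]
wrist_force: [-0.7, -0.8, -0.2]
finger_gap: 94.1
```

```bash
python3 - <<'E'
from fit import *
s=manip.read_state(); print(s['eef_pos'],s['clock'],s['finger_gap'])
for n in('scene','side'):
    P=cloud(snap(n))
    print(n,fit(P,np.array((465.,150.)),22,66,26,0))
E
```

```text
[465.3683561  149.84431281 203.39325148] 24.35 94.06651190076029
scene (array([464.5, 150.9]), 302, 1.0)
side (array([465.1, 151. ]), 343, 0.9)
```

>>> send_rows --plan '[{"travel": [-20,-1.1,0],"delta_rot": [0,0,0],"fingers": -1},{"travel": [-36,-1.1,0],"delta_rot": [0,0,0],"fingers": -1},{"travel": [-36,-1.1,0],"delta_rot": [0,0,0],"fingers": -1},{"travel": [-36,-1.1,0],"delta_rot": [0,0,0],"fingers": -1},{"travel": [-36,-1.1,0],"delta_rot": [0,0,0],"fingers": -1},{"travel": [-36,-1.1,0],"delta_rot": [0,0,0],"fingers": -1},{"travel": [-36,-1.1,0],"delta_rot": [0,0,0],"fingers": -1},{"travel": [-36,-1.1,0],"delta_rot": [0,0,0],"fingers": -1},{"travel": [-36,-1.1,0],"delta_rot": [0,0,0],"fingers": -1},{"travel": [-36,-1.1,0],"delta_rot": [0,0,0],"fingers": -1},{"travel": [-36,-1.1,0],"delta_rot": [0,0,0],"fingers": -1},{"travel": [-36,-1.1,0],"delta_rot": [0,0,0],"fingers": -1},{"travel": [-36,-1.1,0],"delta_rot": [0,0,0],"fingers": -1},{"travel": [-36,-1.1,0],"delta_rot": [0,0,0],"fingers": -1},{"travel": [-23.7,-1,0],"delta_rot": [0,0,0],"fingers": -1},{"travel": [0,0,20],"delta_rot": [0,0,0],"fingers": -1},{"travel": [0,0,20],"delta_rot": [0,0,0],"fingers": -1},{"travel": [0,0,0],"delta_rot": [0,0,0],"fingers": -1},{"travel": [0,0,0],"delta_rot": [0,0,0],"fingers": -1}]'

```text
clock: 26.82
eef_pos: [448.6, -362.0, 161.4]
eef_rot: [3.141, 0.0, 1.57]
wrist_force: [0.3, 0.8, 0.2]
finger_gap: 93.9
```

>>> send_rows --plan '[{"travel": [0,0.9,20],"delta_rot": [0,0,0],"fingers": -1},{"travel": [0,0,30],"delta_rot": [0,0,0],"fingers": -1},{"travel": [0,0,22],"delta_rot": [0,0,0],"fingers": -1},{"travel": [0,0,14],"delta_rot": [0,0,0],"fingers": -1},{"travel": [0,0,0],"delta_rot": [0,0,0],"fingers": 1},{"travel": [0,0,0],"delta_rot": [0,0,0],"fingers": 1},{"travel": [0,0,0],"delta_rot": [0,0,0],"fingers": 1},{"travel": [0,0,0],"delta_rot": [0,0,0],"fingers": 1},{"travel": [0,0,0],"delta_rot": [0,0,0],"fingers": 1},{"travel": [0,0,0],"delta_rot": [0,0,0],"fingers": 1},{"travel": [0,0,0],"delta_rot": [0,0,0],"fingers": 1},{"travel": [0,0,0],"delta_rot": [0,0,0],"fingers": 1}]'

```text
clock: 28.32
eef_pos: [449.4, -362.1, 75.1]
eef_rot: [3.141, 0.0, 1.57]
wrist_force: [-0.9, 0.4, 5.7]
finger_gap: 52.8
```

>>> send_rows --plan '[{"travel": [0,0,-10],"delta_rot": [0,0,0],"fingers": 1},{"travel": [0,0,-20],"delta_rot": [0,0,0],"fingers": 1},{"travel": [0,0,-30],"delta_rot": [0,0,0],"fingers": 1},{"travel": [0,0,-30],"delta_rot": [0,0,0],"fingers": 1},{"travel": [0,0,-30],"delta_rot": [0,0,0],"fingers": 1},{"travel": [0,0,-25],"delta_rot": [0,0,0],"fingers": 1},{"travel": [0,0,-15],"delta_rot": [0,0,0],"fingers": 1},{"travel": [0,0,0],"delta_rot": [0,0,0],"fingers": 1},{"travel": [0,0,0],"delta_rot": [0,0,0],"fingers": 1}]'

```text
clock: 29.45
eef_pos: [449.0, -361.7, 233.7]
eef_rot: [-3.14, -0.001, 1.57]
wrist_force: [0.2, -0.0, -1.9]
finger_gap: 52.2
```

```bash
python3 - <<'E'
from fit import *
s=manip.read_state(); print(s['eef_pos'],s['wrist_force'],s['finger_gap'])
for n in ('side','scene'):
    P=cloud(snap(n)); g=s['eef_pos'][:2]; b=s['eef_pos'][2]-75
    for a in(4,30): print(n,fit(P,np.array(g),b+a,b+a+22,26.5,0))
    q=P[(np.hypot(P[...,0]-g[0],P[...,1]-g[1])<27)&(P[...,2]>90)][:,2]; print(b,np.percentile(q,[0.5,2]))
E
```

```text
[ 449.03916561 -361.6901129   233.67138901] [ 0.1682764  -0.0207339  -1.89763945] 52.19885915400713
side (array([ 449.3, -361.2]), 441, 0.4)
side (array([ 449.5, -361.4]), 520, 0.4)
158.67138900973748 [161.09166401 164.68490151]
scene (array([ 448.8, -361.8]), 181, 0.9)
scene (array([ 449.5, -361.9]), 201, 0.9)
158.67138900973748 [159.31204063 162.05249987]
```

>>> send_rows --plan '[{"travel": [10,7,0],"delta_rot": [0,0,0],"fingers": 1},{"travel": [20,7,0],"delta_rot": [0,0,0],"fingers": 1},{"travel": [30,7,0],"delta_rot": [0,0,0],"fingers": 1},{"travel": [36,7,0],"delta_rot": [0,0,0],"fingers": 1},{"travel": [36,7,0],"delta_rot": [0,0,0],"fingers": 1},{"travel": [36,7,0],"delta_rot": [0,0,0],"fingers": 1},{"travel": [36,7,0],"delta_rot": [0,0,0],"fingers": 1},{"travel": [36,7,0],"delta_rot": [0,0,0],"fingers": 1},{"travel": [36,7,0],"delta_rot": [0,0,0],"fingers": 1},{"travel": [36,7,0],"delta_rot": [0,0,0],"fingers": 1},{"travel": [36,7,0],"delta_rot": [0,0,0],"fingers": 1},{"travel": [36,7,0],"delta_rot": [0,0,0],"fingers": 1},{"travel": [36,7,0],"delta_rot": [0,0,0],"fingers": 1},{"travel": [36,7,0],"delta_rot": [0,0,0],"fingers": 1},{"travel": [36,7,0],"delta_rot": [0,0,0],"fingers": 1},{"travel": [20,7.5,0],"delta_rot": [0,0,0],"fingers": 1},{"travel": [12.3,7.5,0],"delta_rot": [0,0,0],"fingers": 1},{"travel": [0,0,0],"delta_rot": [0,0,0],"fingers": 1},{"travel": [0,0,0],"delta_rot": [0,0,0],"fingers": 1}]'

```text
clock: 31.92
eef_pos: [569.5, 161.5, 234.8]
eef_rot: [-3.141, 0.0, 1.569]
wrist_force: [-0.2, 0.1, -0.9]
finger_gap: 52.2
```

>>> send_rows --plan '[{"travel": [0.5,0,15],"delta_rot": [0,0,0],"fingers": 1},{"travel": [0.5,0,30],"delta_rot": [0,0,0],"fingers": 1},{"travel": [0,0,30],"delta_rot": [0,0,0],"fingers": 1},{"travel": [0,0,30],"delta_rot": [0,0,0],"fingers": 1},{"travel": [0,0,20],"delta_rot": [0,0,0],"fingers": 1},{"travel": [0,0,12],"delta_rot": [0,0,0],"fingers": 1},{"travel": [0,0,6],"delta_rot": [0,0,0],"fingers": 1},{"travel": [0,0,2.5],"delta_rot": [0,0,0],"fingers": 1},{"travel": [0,0,1],"delta_rot": [0,0,0],"fingers": 1},{"travel": [0,0,0],"delta_rot": [0,0,0],"fingers": 1},{"travel": [0,0,0],"delta_rot": [0,0,0],"fingers": 1}]'

```text
clock: 33.3
eef_pos: [569.6, 163.4, 88.7]
eef_rot: [3.141, -0.0, 1.57]
wrist_force: [0.4, -0.3, -2.0]
finger_gap: 52.7
```

>>> send_rows --plan '[{"travel": [0,0,1],"delta_rot": [0,0,0],"fingers": 1},{"travel": [0,0,0],"delta_rot": [0,0,0],"fingers": 1},{"travel": [0,0,0],"delta_rot": [0,0,0],"fingers": -0.3},{"travel": [0,0,0],"delta_rot": [0,0,0],"fingers": -0.5},{"travel": [0,0,0],"delta_rot": [0,0,0],"fingers": -1},{"travel": [0,0,0],"delta_rot": [0,0,0],"fingers": -1},{"travel": [0,0,0],"delta_rot": [0,0,0],"fingers": -1},{"travel": [0,0,-10],"delta_rot": [0,0,0],"fingers": -1},{"travel": [0,0,-25],"delta_rot": [0,0,0],"fingers": -1},{"travel": [0,0,-35],"delta_rot": [0,0,0],"fingers": -1},{"travel": [0,0,-35],"delta_rot": [0,0,0],"fingers": -1},{"travel": [0,0,-10],"delta_rot": [0,0,0],"fingers": -1}]'

```text
clock: 34.8
eef_pos: [570.2, 163.5, 205.1]
eef_rot: [3.138, -0.001, 1.57]
wrist_force: [0.0, 0.8, -0.3]
finger_gap: 94.0
```

```bash
python3 - <<'E'
from fit import *
s=manip.read_state(); print(s['eef_pos'],s['clock'],s['finger_gap'])
for n in('scene','side'):
    P=cloud(snap(n))
    print(n,fit(P,np.array((569.,162.)),22,94,26.5,0),fit(P,np.array((566.,-130.4)),104,130,13,0))
E
```

```text
[570.16417317 163.47352445 205.05247301] 34.8 93.9611118768909
scene (array([569.1, 163.8]), 544, 0.9) (array([ 565.3, -130.4]), 111, 0.6)
side (array([570.6, 163.4]), 539, 0.9) (array([ 566.1, -130.4]), 153, 0.6)
```

>>> send_rows --plan '[{"travel": [-15,-0.4,0],"delta_rot": [0,0,0],"fingers": -1},{"travel": [-35,-0.4,0],"delta_rot": [0,0,0],"fingers": -1},{"travel": [-35,-0.4,0],"delta_rot": [0,0,0],"fingers": -1},{"travel": [-35,-0.4,0],"delta_rot": [0,0,0],"fingers": -1},{"travel": [-35,-0.4,0],"delta_rot": [0,0,0],"fingers": -1},{"travel": [-35,-0.4,0],"delta_rot": [0,0,0],"fingers": -1},{"travel": [-35,-0.4,0],"delta_rot": [0,0,0],"fingers": -1},{"travel": [-35,-0.4,0],"delta_rot": [0,0,0],"fingers": -1},{"travel": [-22,-0.4,0],"delta_rot": [0,0,0],"fingers": -1},{"travel": [-12,-0.4,0],"delta_rot": [0,0,0],"fingers": -1},{"travel": [0,0,0],"delta_rot": [0,0,0],"fingers": -1},{"travel": [0,0,0],"delta_rot": [0,0,0],"fingers": -1},{"travel": [0,0,0],"delta_rot": [0,0,0],"fingers": -1}]'

```text
clock: 36.52
eef_pos: [565.5, -129.9, 202.4]
eef_rot: [3.142, -0.0, 1.571]
wrist_force: [0.6, 0.1, 0.0]
finger_gap: 94.2
```

>>> send_rows --plan '[{"travel": [-0.5,0.2,20],"delta_rot": [0,0,0],"fingers": -1},{"travel": [0,0,30],"delta_rot": [0,0,0],"fingers": -1},{"travel": [0,0,22],"delta_rot": [0,0,0],"fingers": -1},{"travel": [0,0,11],"delta_rot": [0,0,0],"fingers": -1},{"travel": [0,0,0],"delta_rot": [0,0,0],"fingers": -1},{"travel": [0,0,0],"delta_rot": [0,0,0],"fingers": 1},{"travel": [0,0,0],"delta_rot": [0,0,0],"fingers": 1},{"travel": [0,0,0],"delta_rot": [0,0,0],"fingers": 1},{"travel": [0,0,0],"delta_rot": [0,0,0],"fingers": 1},{"travel": [0,0,0],"delta_rot": [0,0,0],"fingers": 1},{"travel": [0,0,0],"delta_rot": [0,0,0],"fingers": 1},{"travel": [0,0,0],"delta_rot": [0,0,0],"fingers": 1},{"travel": [0,0,0],"delta_rot": [0,0,0],"fingers": 1},{"travel": [0,0,0],"delta_rot": [0,0,0],"fingers": 1},{"travel": [0,0,0],"delta_rot": [0,0,0],"fingers": 1}]'

```text
clock: 38.4
eef_pos: [565.6, -131.2, 119.3]
eef_rot: [-3.142, 0.0, 1.57]
wrist_force: [-0.2, 0.4, 0.1]
finger_gap: 28.3
```

>>> send_rows --plan '[{"travel": [0,0,-10],"delta_rot": [0,0,0],"fingers": 1},{"travel": [0,0,-20],"delta_rot": [0,0,0],"fingers": 1},{"travel": [0,0,-30],"delta_rot": [0,0,0],"fingers": 1},{"travel": [0,0,-15],"delta_rot": [0,0,0],"fingers": 1},{"travel": [0,0,0],"delta_rot": [0,0,0],"fingers": 1},{"travel": [0,0,0],"delta_rot": [0,0,0],"fingers": 1}]'

```text
clock: 39.15
eef_pos: [565.2, -131.1, 193.2]
eef_rot: [-3.14, -0.0, 1.57]
wrist_force: [-0.9, -0.1, -2.6]
finger_gap: 28.3
```

```bash
python3 - <<'E'
from fit import *
s=manip.read_state(); print(s['eef_pos'],s['wrist_force'],s['finger_gap'])
for n in ('side','scene'):
    P=cloud(snap(n)); g=s['eef_pos'][:2]; b=s['eef_pos'][2]-119.3
    for a in(6,40): print(n,fit(P,np.array(g),b+a,b+a+22,27,0))
    q=P[(np.hypot(P[...,0]-g[0],P[...,1]-g[1])<25)&(P[...,2]>40)][:,2]; print(b,np.percentile(q,[0.5,2]))
E
```

```text
[ 565.21801653 -131.08400339  193.19127025] [-0.86174957 -0.14591675 -2.61239604] 28.2898468375293
side (array([ 565.6, -130.1]), 263, 0.6)
side (array([ 565.6, -130.3]), 279, 0.7)
73.89127025278798 [78.9471795  94.68160125]
scene (array([ 565. , -130.4]), 179, 0.8)
scene (array([ 565.4, -130. ]), 207, 0.7)
73.89127025278798 [ 82.96711796 109.64471997]
```

>>> send_rows --plan '[{"travel": [10,2.2,0],"delta_rot": [0,0,0],"fingers": 1},{"travel": [20,2.2,0],"delta_rot": [0,0,0],"fingers": 1},{"travel": [30,2.2,0],"delta_rot": [0,0,0],"fingers": 1},{"travel": [35,2.2,0],"delta_rot": [0,0,0],"fingers": 1},{"travel": [35,2.2,0],"delta_rot": [0,0,0],"fingers": 1},{"travel": [25,2.2,0],"delta_rot": [0,0,0],"fingers": 1},{"travel": [15,2.3,0],"delta_rot": [0,0,0],"fingers": 1},{"travel": [9,2.3,0],"delta_rot": [0,0,0],"fingers": 1},{"travel": [0,0,0],"delta_rot": [0,0,0],"fingers": 1},{"travel": [0,0,10],"delta_rot": [0,0,0],"fingers": 1},{"travel": [0,0,20],"delta_rot": [0,0,0],"fingers": 1},{"travel": [0,0,15],"delta_rot": [0,0,0],"fingers": 1},{"travel": [0,0,8],"delta_rot": [0,0,0],"fingers": 1},{"travel": [0,0,3],"delta_rot": [0,0,0],"fingers": 1},{"travel": [0,0,1],"delta_rot": [0,0,0],"fingers": 1},{"travel": [0,0,0],"delta_rot": [0,0,0],"fingers": 1},{"travel": [0,0,0],"delta_rot": [0,0,0],"fingers": 1}]'

```text
clock: 41.38
eef_pos: [583.6, 47.8, 137.7]
eef_rot: [3.141, 0.0, 1.57]
wrist_force: [0.2, 0.1, -3.0]
finger_gap: 28.0
```

>>> send_rows --plan '[{"travel": [0,0,1],"delta_rot": [0,0,0],"fingers": 1},{"travel": [0,0,0.8],"delta_rot": [0,0,0],"fingers": 1},{"travel": [0,0,0],"delta_rot": [0,0,0],"fingers": 1},{"travel": [0,0,0],"delta_rot": [0,0,0],"fingers": 0.3},{"travel": [0,0,0],"delta_rot": [0,0,0],"fingers": 0.1},{"travel": [0,0,0],"delta_rot": [0,0,0],"fingers": -0.1},{"travel": [0,0,0],"delta_rot": [0,0,0],"fingers": -0.5},{"travel": [0,0,0],"delta_rot": [0,0,0],"fingers": -1},{"travel": [0,0,0],"delta_rot": [0,0,0],"fingers": -1},{"travel": [0,0,-10],"delta_rot": [0,0,0],"fingers": -1},{"travel": [0,0,-25],"delta_rot": [0,0,0],"fingers": -1},{"travel": [0,0,-30],"delta_rot": [0,0,0],"fingers": -1},{"travel": [0,0,0],"delta_rot": [0,0,0],"fingers": -1}]'

```text
clock: 43.0
eef_pos: [584.4, 47.8, 203.4]
eef_rot: [3.137, -0.0, 1.57]
wrist_force: [-0.3, 0.8, -0.0]
finger_gap: 93.9
```

```bash
python3 - <<'E'
from fit import *
s=manip.read_state(); print(s['eef_pos'],s['clock'],s['finger_gap'])
for n in('scene','side'):
    P=cloud(snap(n))
    print(n,fit(P,np.array((583.,48.)),25,82,27,0),fit(P,np.array((583.,48.)),120,146,13,0),fit(P,np.array((644.,-254.)),10,84,26.5,0))
E
```

```text
[584.37543375  47.82002982 203.39552414] 43.0 93.87744432489431
scene (array([583.6,  48.7]), 459, 0.8) (array([583.4,  48.9]), 111, 0.8) (array([ 643.9, -254.2]), 654, 0.6)
side (array([584.2,  48.6]), 498, 0.8) (array([584.3,  48.5]), 124, 0.9) (array([ 644.5, -253.9]), 896, 0.7)
```

>>> send_rows --plan '[{"travel": [-15,5.5,0],"delta_rot": [0,0,0],"fingers": -1},{"travel": [-34,5.5,0],"delta_rot": [0,0,0],"fingers": -1},{"travel": [-34,5.5,0],"delta_rot": [0,0,0],"fingers": -1},{"travel": [-34,5.5,0],"delta_rot": [0,0,0],"fingers": -1},{"travel": [-34,5.5,0],"delta_rot": [0,0,0],"fingers": -1},{"travel": [-34,5.5,0],"delta_rot": [0,0,0],"fingers": -1},{"travel": [-34,5.5,0],"delta_rot": [0,0,0],"fingers": -1},{"travel": [-34,5.5,0],"delta_rot": [0,0,0],"fingers": -1},{"travel": [-24,5.5,0],"delta_rot": [0,0,0],"fingers": -1},{"travel": [-15,5.5,0],"delta_rot": [0,0,0],"fingers": -1},{"travel": [-10,5.5,0],"delta_rot": [0,0,0],"fingers": -1},{"travel": [0,0,0],"delta_rot": [0,0,0],"fingers": -1},{"travel": [0,0,0],"delta_rot": [0,0,0],"fingers": -1},{"travel": [0,0,0],"delta_rot": [0,0,0],"fingers": -1}]'

```text
clock: 44.85
eef_pos: [643.8, -253.7, 200.7]
eef_rot: [3.142, 0.0, 1.571]
wrist_force: [-0.5, -0.4, 0.6]
finger_gap: 94.0
```

Descend 125.7 to z = 75.

>>> send_rows --plan '[{"travel": [-0.4,0.3,20],"delta_rot": [0,0,0],"fingers": -1},{"travel": [0,0,30],"delta_rot": [0,0,0],"fingers": -1},{"travel": [0,0,35],"delta_rot": [0,0,0],"fingers": -1},{"travel": [0,0,25],"delta_rot": [0,0,0],"fingers": -1},{"travel": [0,0,15.5],"delta_rot": [0,0,0],"fingers": -1},{"travel": [0,0,0],"delta_rot": [0,0,0],"fingers": -1},{"travel": [0,0,0],"delta_rot": [0,0,0],"fingers": 1},{"travel": [0,0,0],"delta_rot": [0,0,0],"fingers": 1},{"travel": [0,0,0],"delta_rot": [0,0,0],"fingers": 1},{"travel": [0,0,0],"delta_rot": [0,0,0],"fingers": 1},{"travel": [0,0,0],"delta_rot": [0,0,0],"fingers": 1},{"travel": [0,0,0],"delta_rot": [0,0,0],"fingers": 1},{"travel": [0,0,0],"delta_rot": [0,0,0],"fingers": 1},{"travel": [0,0,0],"delta_rot": [0,0,0],"fingers": 1}]'

```text
clock: 46.6
eef_pos: [644.2, -254.7, 75.2]
eef_rot: [3.141, 0.0, 1.57]
wrist_force: [-2.0, -0.0, 1.8]
finger_gap: 52.5
```

>>> send_rows --plan '[{"travel": [0,0,-10],"delta_rot": [0,0,0],"fingers": 1},{"travel": [0,0,-20],"delta_rot": [0,0,0],"fingers": 1},{"travel": [0,0,-30],"delta_rot": [0,0,0],"fingers": 1},{"travel": [0,0,-30],"delta_rot": [0,0,0],"fingers": 1},{"travel": [0,0,-30],"delta_rot": [0,0,0],"fingers": 1},{"travel": [0,0,-30],"delta_rot": [0,0,0],"fingers": 1},{"travel": [0,0,-20],"delta_rot": [0,0,0],"fingers": 1},{"travel": [0,0,-10],"delta_rot": [0,0,0],"fingers": 1},{"travel": [0,0,0],"delta_rot": [0,0,0],"fingers": 1},{"travel": [0,0,0],"delta_rot": [0,0,0],"fingers": 1}]'

```text
clock: 47.85
eef_pos: [643.9, -254.5, 254.1]
eef_rot: [-3.14, -0.001, 1.57]
wrist_force: [0.0, -0.4, -1.5]
finger_gap: 52.5
```

```bash
python3 - <<'E'
from fit import *
s=manip.read_state(); print(s['eef_pos'],s['wrist_force'],s['finger_gap'])
for n in ('side','scene'):
    P=cloud(snap(n)); g=s['eef_pos'][:2]; b=s['eef_pos'][2]-75
    for a in(4,30): print(n,fit(P,np.array(g),b+a,b+a+22,26.5,0))
    q=P[(np.hypot(P[...,0]-g[0],P[...,1]-g[1])<27)&(P[...,2]>90)][:,2]; print(b,np.percentile(q,[0.5,2]))
    print('red',fit(P,np.array((569.5,163.5)),22,94,26.5,0))
E
```

```text
[ 643.93395772 -254.5257651   254.07653862] [ 0.04099662 -0.42117535 -1.50108894] 52.54600121209199
side (array([ 644.4, -253.1]), 325, 0.6)
side (array([ 644.7, -253.3]), 370, 0.6)
179.07653862442518 [182.2415049 185.0042485]
red (array([570.6, 163.5]), 542, 0.9)
scene (array([ 643.7, -253.8]), 239, 0.6)
scene (array([ 643.9, -253.9]), 263, 0.6)
179.07653862442518 [179.1686343  181.98214744]
red (array([569.1, 163.6]), 545, 0.9)
```

>>> send_rows --plan '[{"travel": [10,-5,0],"delta_rot": [0,0,0],"fingers": 1},{"travel": [20,-5,0],"delta_rot": [0,0,0],"fingers": 1},{"travel": [30,-5,0],"delta_rot": [0,0,0],"fingers": 1},{"travel": [34,-5,0],"delta_rot": [0,0,0],"fingers": 1},{"travel": [34,-5,0],"delta_rot": [0,0,0],"fingers": 1},{"travel": [34,-5,0],"delta_rot": [0,0,0],"fingers": 1},{"travel": [34,-5,0],"delta_rot": [0,0,0],"fingers": 1},{"travel": [34,-5,0],"delta_rot": [0,0,0],"fingers": 1},{"travel": [34,-5,0],"delta_rot": [0,0,0],"fingers": 1},{"travel": [34,-5,0],"delta_rot": [0,0,0],"fingers": 1},{"travel": [34,-5,0],"delta_rot": [0,0,0],"fingers": 1},{"travel": [34,-5,0],"delta_rot": [0,0,0],"fingers": 1},{"travel": [25,-5,0],"delta_rot": [0,0,0],"fingers": 1},{"travel": [16,-5,0],"delta_rot": [0,0,0],"fingers": 1},{"travel": [10,-4.3,0],"delta_rot": [0,0,0],"fingers": 1},{"travel": [0,0,10],"delta_rot": [0,0,0],"fingers": 1},{"travel": [0,0,20],"delta_rot": [0,0,0],"fingers": 1},{"travel": [0,0,10],"delta_rot": [0,0,0],"fingers": 1},{"travel": [0,0,0],"delta_rot": [0,0,0],"fingers": 1},{"travel": [0,0,0],"delta_rot": [0,0,0],"fingers": 1}]'

```text
clock: 50.45
eef_pos: [570.3, 162.2, 215.7]
eef_rot: [3.141, -0.0, 1.57]
wrist_force: [0.5, 0.9, -1.9]
finger_gap: 52.6
```

```bash
python3 - <<'E'
from fit import *
s=manip.read_state(); print(s['eef_pos'],s['wrist_force'],s['finger_gap'])
for n in ('side','scene'):
    P=cloud(snap(n)); g=s['eef_pos'][:2]; b=s['eef_pos'][2]-75
    for a in(4,30): print(n,fit(P,np.array(g),b+a,b+a+22,26.5,0))
    print('red',fit(P,np.array((569.5,163.5)),22,94,26.5,0))
E
```

```text
[570.32231248 162.24605263 215.66102582] [ 0.54462531  0.91832541 -1.87552891] 52.61305982336228
side (array([571.4, 164. ]), 178, 1.2)
side (array([571.4, 163.7]), 194, 1.0)
red (array([570.5, 163.5]), 539, 0.9)
scene (array([569.5, 164.1]), 179, 1.0)
scene (array([569.8, 163.5]), 203, 0.9)
red (array([569. , 163.7]), 540, 0.9)
```

>>> send_rows --plan '[{"travel": [0,-0.6,12],"delta_rot": [0,0,0],"fingers": 1},{"travel": [0,0,14],"delta_rot": [0,0,0],"fingers": 1},{"travel": [0,0,7],"delta_rot": [0,0,0],"fingers": 1},{"travel": [0,0,3],"delta_rot": [0,0,0],"fingers": 1},{"travel": [0,0,1],"delta_rot": [0,0,0],"fingers": 1},{"travel": [0,0,0.6],"delta_rot": [0,0,0],"fingers": 1},{"travel": [0,0,0],"delta_rot": [0,0,0],"fingers": 1},{"travel": [0,0,0],"delta_rot": [0,0,0],"fingers": 1}]'

```text
clock: 51.55
eef_pos: [569.5, 162.4, 177.6]
eef_rot: [3.141, -0.0, 1.57]
wrist_force: [0.4, 0.4, -2.0]
finger_gap: 52.7
```

>>> send_rows --plan '[{"travel": [0,0,0.5],"delta_rot": [0,0,0],"fingers": 1},{"travel": [0,0,0],"delta_rot": [0,0,0],"fingers": 1},{"travel": [0,0,0],"delta_rot": [0,0,0],"fingers": -0.3},{"travel": [0,0,0],"delta_rot": [0,0,0],"fingers": -0.5},{"travel": [0,0,0],"delta_rot": [0,0,0],"fingers": -1},{"travel": [0,0,0],"delta_rot": [0,0,0],"fingers": -1},{"travel": [0,0,0],"delta_rot": [0,0,0],"fingers": -1},{"travel": [0,0,-10],"delta_rot": [0,0,0],"fingers": -1},{"travel": [0,0,-25],"delta_rot": [0,0,0],"fingers": -1},{"travel": [0,0,-30],"delta_rot": [0,0,0],"fingers": -1},{"travel": [0,0,-30],"delta_rot": [0,0,0],"fingers": -1},{"travel": [0,0,-30],"delta_rot": [0,0,0],"fingers": -1},{"travel": [0,0,-20],"delta_rot": [0,0,0],"fingers": -1},{"travel": [0,0,0],"delta_rot": [0,0,0],"fingers": -1},{"travel": [0,0,0],"delta_rot": [0,0,0],"fingers": -1}]'

```text
clock: 53.42
eef_pos: [569.2, 162.4, 321.1]
eef_rot: [-3.141, 0.0, 1.57]
wrist_force: [0.0, 0.3, -0.2]
finger_gap: 93.9
```

```bash
python3 - <<'E'
from fit import *
s=manip.read_state(); print(s['eef_pos'],s['clock'],s['finger_gap'])
for n in('scene','side','wrist'):
    c=snap(n); P=cloud(c); save(c,n+'9')
    for k,g,a,b,r in(('green',(555.,277.),25,82,27),('amber',(583.,49.),25,82,27),('red',(569.5,163.5),22,94,26.5),('blue',(569.5,163.5),110,186,26.5),('jar',(465.,150.),20,66,26),('yellow',(659.8,-142.8),10,84,26.5)): print(n,k,fit(P,np.array(g),a,b,r,0))
    m=(abs(P[...,0]-438)<45)&(abs(P[...,1]+137)<45)&(P[...,2]>55)&(P[...,2]<66)
    if m.sum()>20: print('carton',cv2.minAreaRect(P[m][:,:2].astype(np.float32)))
E
```

```text
[569.21569796 162.35962154 321.10992794] 53.425 93.92503539989288
scene green (array([555. , 278.3]), 448, 0.9)
scene amber (array([583.6,  48.6]), 456, 0.8)
scene red (array([569.1, 163.7]), 543, 0.9)
scene blue (array([568.6, 164. ]), 674, 0.9)
scene jar (array([464.2, 151. ]), 292, 1.1)
scene yellow (array([ 659.5, -142.7]), 643, 0.6)
carton ((438.0877380371094, -138.1665802001953), (44.09373092651367, 64.80896759033203), 87.7544174194336)
side green (array([556. , 278.5]), 341, 1.1)
side amber (array([584.3,  48.5]), 494, 0.8)
side red (array([570.4, 163.5]), 531, 1.0)
side blue (array([570.2, 163.8]), 644, 0.9)
side jar (array([465.1, 151.2]), 357, 0.8)
side yellow (array([ 660.2, -142.9]), 775, 0.7)
carton ((436.14263916015625, -139.45138549804688), (49.36371612548828, 60.51747131347656), 86.2152328491211)
wrist green (array([554.8, 278. ]), 74, 0.1)
wrist amber (array([583.4,  47.9]), 487, 0.2)
wrist red (array([569.4, 162.6]), 169, 0.1)
wrist blue (array([569.1, 162.6]), 364, 0.1)
wrist jar (array([464.2, 150.3]), 257, 0.3)
wrist yellow (array([ 660.3, -143.1]), 968, 0.4)
carton ((436.4775695800781, -137.49041748046875), (47.63683319091797, 60.82091522216797), 87.44725036621094)
```

View pics/scene9.png

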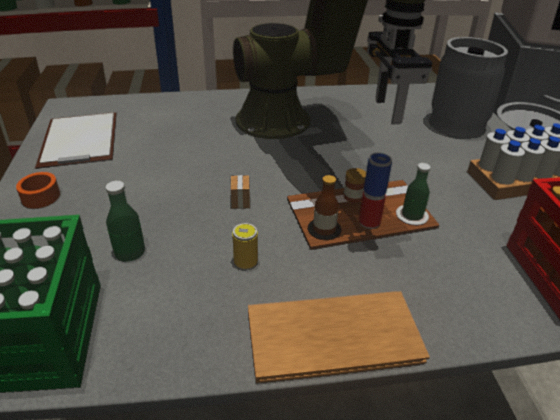

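The picture shows amber on black (326,210), green on white (416,195), blue stacked on red (374,190), the jar on the stripe (355,185), and the yellow can and carton untouched. Everything is within ~2 mm, so I'm handing in.

```bash
python3 -c "
from cell import manip
print(manip.sign_off())"
```

```text
the job is handed in; nothing more can be done
None
```

The display is set out and handed in after about 54 s of robot time. Every final measurement was inside its limit; the hand-in itself reports no verdict.

All three cameras agreed on where things ended up, to about 2 mm:

| Item | Final position | Offset measured | Limit |
|---|---|---|---|
| Amber bottle on the black coaster | standing on it | about 1 mm from centre | 12 mm |
| Green bottle (the smaller one) on the white coaster | standing on it | about 1.5 mm from centre | 12 mm |
| Red can midway between the bottles | standing in line with them | about 1 mm from midpoint | 15 mm |
| Blue can on the red can | stacked | under 1 mm from its axis | 10 mm |
| Jar on the white stripe | standing in front of the red can | about 1.5 mm from its place | 15 mm |
| Yellow can and carton | at their starting positions | within 2 mm | 15 mm |

Nothing was knocked over. The gripper was open and clear, about 125 mm above the top of the stack, when I handed in. The readings I saw gave no sign of hard contact: wrist force stayed under 6 N.

One reading I did not explain: the fingers showed a 28 mm gap on both bottles, where the necks are 26 mm. Both bottles were held upright and placed correctly all the same.

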